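# Wedge a heat sink off its processor and hold it

## Robot

A 7-joint arm with a two-finger parallel gripper is mounted at the origin on the work surface. World frame = base frame: x ahead of the robot, y to its left, z up, the work surface at z = 0. Lengths are in m, angles in rad, forces in N, time in s.
With the tool pointing down it reaches from about 0.4 to 0.875 m from the base axis. Payload 6.5 kg.
Tool frame: the origin (TCP) lies at the very end of the fingers, on their centre line; the grasp point (between the pads) lies 19 mm behind it; z points along the fingers, y is the line along which they close (so a half turn about z gives the same grasp; the last joint's range is limited). The gripper opens to 85 mm and grips with 20 to 120 N. Pads are 22 mm wide; open, the fingers measure 114 mm over their backs; the gripper's body (76 mm by 85 mm) begins 54 mm behind the grasp point. The pads swing forward as they close: fully open they stand 13 mm farther back than shut.
Start: joints at [-1.209, 0.536, -0.004, 1.538, 0.003, 1.067, -0.071], TCP at [0.27, 0.591, 0.231] pointing down, gripper open.
Joint ranges: [-2.7, 2.7], [-0.37, 2.16], [-1.27, 1.26], [0.24, 2.4], [-1.31, 4.45], [0.19, 1.91], [-2.76, 2.76]. Speed limits (rad/s): [2.39, 2.39, 3.14, 3.14, 3.14, 3.14, 3.14].

## Interface

Orientations are given as a unit quaternion [w, x, y, z].
In Python, from workcell import env, jaws, ik, grab_frame, job_done, sensors gives the robot as it stands. Calls block until the motion is done:
- env.move_ptp(position, orientation): joint-space move of the TCP to a pose.
- env.move_linear(position, attitude=None, max_speed=0.15, threshold=None): straight line of the TCP; attitude=None keeps the orientation; max_speed is the mean speed in m/s. With threshold (N) it stops when the force on the tool has changed by that much, and returns True; else False.
- env.movej(angles): joint-space move.
- jaws.gripper_to(opening, grasp_force=None): opening from 0.0 (shut) to 1.0 (fully open); grasp_force is the grip in N (None keeps the last); returns when the fingers have stopped.
- env.sleep(seconds).
- ik(position, orientation): joint angles nearest the present ones, or None.
- grab_frame(name): name is "scene" or "top" or "wrist"; returns a dict with "color" (480x640x3 uint8, blue, green, red), "range_z" (480x640 float32, m along the optical axis (not along the pixel's ray), 0 where there is no reading), "fx", "fy", "cx", "cy" (pixels), "R" (3x3) and "t" (3): a world point X has camera coordinates R X + t; the wrist camera has in their place "tool_from_camera" (4x4, takes a point from camera to tool coordinates, whose origin is the TCP and whose axes are the flange's). Camera axes: x right, y down, z forward; pixel columns grow to the right and rows downward; lengths in m; the calibration is good to about 2 mm. The wrist camera is an equidistant fisheye: a pixel r from the principal point sees the ray r / f radians off the axis. A picture is of the moment at which its call begins: read the wrist's pose just before it.
A pose or a line that the arm cannot do raises env.IKError and nothing moves.
- job_done(): hands the job in; it is judged then, once.
Readings, each from a call of its own:
- sensors.current_time(): time.
- sensors.current_joints(): joint angles.
- sensors.current_qvel(): joint speeds.
- sensors.current_tau(): joint torques, N m.
- sensors.current_position(): TCP position.
- sensors.current_tcp_rot(): TCP orientation.
- sensors.current_contact_force(): force on the tool from outside, world axes, zero at the start.
- sensors.current_moment(): the same for the moment, N m.
- sensors.current_opening(): opening from 0.0 (shut) to 1.0 (fully open).
- sensors.current_gripper_force(): force on a finger pad.
Only numpy, scipy, OpenCV 4.12 (cv2) and the standard library are available. Lean on these libraries where they do the work, as an engineer would, in place of code of your own. Each camera call takes 0.05 s, during which the arm holds its last target. There are 200 camera calls.

## Task

Take the orange plastic wedge out of its compartment in the blue bin, set it flat on the green motherboard and push its thin end under the front lip of the big aluminium heat sink until the lip has just lifted, about 5 mm above its resting height. Finish there, with the wedge still gripped flat on the board and carrying the heat sink: do not let go. Lift with the wedge only, never touching the heat sink with the gripper or throwing it wide open, and leave the other parts where they are.

Things in the scene. Friction and masses are not known exactly. Their poses are not given: they have to be found in the camera images.
- wedge_grip (a point): Loose orange wedge, 60 g: upright grip block 24 (x) x 30 (y) x 56 mm tall, black pad on top, and a tapered tongue running from it along +x. This point: on the block's centre line, 40 mm above the flat underside, where to grasp it across y. x points to the thin end, z up. Starts flat in one compartment of the bin, thin end roughly away from the robot.
- wedge_tip (a point): Middle of the wedge's thin end, at its underside: 62 mm ahead (x) of and 40 mm below wedge_grip. The tongue is 30 mm wide, 3 mm thick here, and thickens evenly to 18 mm at 50 mm behind this end (0.3 mm per mm), where the grip block begins. Same axes.
- bin: Blue open bin, fixed, 140 (x) x 262 (y) x 30 mm tall, walls and floor 4 mm, with two dividers as tall as the walls making three equal compartments side by side along y (centres at y = -86, 0 and +86 mm). Origin: centre of the underside, on the bench.
- board_top (a point): Centre of the motherboard's upper face, fixed, 244 x 244 mm, 10 mm above the bench in a grey tray. x points from the front edge (robot's side) to the rear, z up. Before the heat sink, a strip 60 mm either side of the centre line is bare. Memory slots with one upright module (36 mm over the board) stand near y = -91 mm, ports 26 mm tall near y = +107 mm.
- lip (a point): Middle of the lower front edge of the heat sink (x to its rear): finned aluminium, 300 to 650 g, base plate 110 (x) x 95 (y) x 6 mm, fins up to 36 mm above its underside, starting 29 mm behind the lip. At rest the underside is 7 mm above the board, the lip at board x = -10, y = 0 mm. The processor block it rests on begins 52 mm behind the lip; up to there the space below is open.
- heatsink (a joint): Hinge at the heat sink's rear lower edge, 110 mm behind the lip: 0 = lying on the processor, grows as the lip rises (rad); lip rise is about 110 mm x value, so 0.045 is a rise of 5 mm. It falls back by its own weight.
- small_sink: Bystander in the bin: dark finned block 40 x 40 x 23 mm, loose.
- capacitor: Bystander in the bin: upright blue can, diameter 35, 45 mm tall, loose.
- drive: Bystander: aluminium hard drive 147 x 102 x 26 mm, lying to the right of the board.
- screwdriver: Bystander: screwdriver lying beyond the bin.
- brush: Bystander: red brush lying on the bench at the right, near the robot.
- spool: Bystander: steel spool, diameter 60, 40 mm tall, standing beyond the bin.

How it is judged:
On the way:
1. the wedge is gripped and lifted out of the bin (contact force between the fingers and wedge above 1 N and height (world z) of wedge_grip above 0.072 m), for 0.1 s.
At the end, for the whole second after the job is handed in: The heat sink's lip stands still 2 to 9 mm above its resting height (joint 0.018 to 0.082 rad), carried by the wedge (over 0.5 N) and not touched by the robot; the wedge is gripped by the fingers (over 1 N), upright within 0.15 rad and no more than 4.5 mm off the board (value of joint heatsink between 0.018 and 0.082 rad and velocity of joint heatsink between -0.02 and 0.02 rad/s and contact force between wedge and heatsink above 0.5 N and contact force between the fingers and wedge above 1 N and contact force between each of the fingers, the arm and heatsink below 0.2 N and angle between wedge_grip's own z axis and vertical below 0.15 rad and z of wedge_grip in the frame of board_top below 0.0445 m); the arm keeps its last pose, push and grip.
It fails at once if the gripper or arm pushes on the heat sink (over 3 N) (contact force between any of the fingers, the arm and heatsink above 3 N).
It fails at once if the heat sink is thrown wide open (joint over 0.2 rad, lip over 22 mm up) (value of joint heatsink above 0.2 rad).
It fails at once if another part is moved more than 30 mm (distance of any of small_sink, capacitor, drive, screwdriver, brush, spool from where it was at the start of the episode above 0.03 m).
It also fails if it takes over 38 s, if anything falls off the work surface, if the arm or the gripper's body presses on something with over 40 N, if the wrist force passes 120 N, or if a joint passes its speed limit or range.

## Working session

There is one attempt and no reset: what is moved stays moved. The work goes in short steps, each a Python script; the robot and the scene stay as the last script left them, time stands still between calls to the robot, and variables do not carry over. Pictures are saved under pics/ and viewed, at most 10 in all, crops included, and the job is handed in when it is done.

```bash
mkdir -p pics; ls
python3 - <<'E'
from workcell import *
import cv2,numpy as np
for n in("scene","top"):
    f=grab_frame(n); cv2.imwrite(f"pics/{n}0.png",f["color"]); np.savez(f"{n}0.npz",**f)
    print(n,f["fx"],f["fy"],f["cx"],f["cy"],np.round(f["R"],3).tolist(),f["t"])
print(sensors.current_time(),sensors.current_tcp_rot(),sensors.current_opening())
E
```

```text
pics
scene 437.02460575599014 437.02460575599014 323.4245787878622 235.69090102646973 [[-0.456, 0.89, 0.013], [0.747, 0.39, -0.539], [-0.484, -0.236, -0.842]] [ 0.27582054 -0.33766952  1.4772337 ]
top 435.0412192511987 435.0412192511987 314.71992571220085 240.68208902440875 [[-0.016, -1.0, 0.027], [-0.995, 0.013, -0.097], [0.097, -0.028, -0.995]] [-0.05445339  0.52063607  0.9471481 ]
0.1 [-1.16215160e-04  2.12247452e-01  9.77215655e-01 -7.54645734e-04] 1.001232565163228
```

View pics/top0.png

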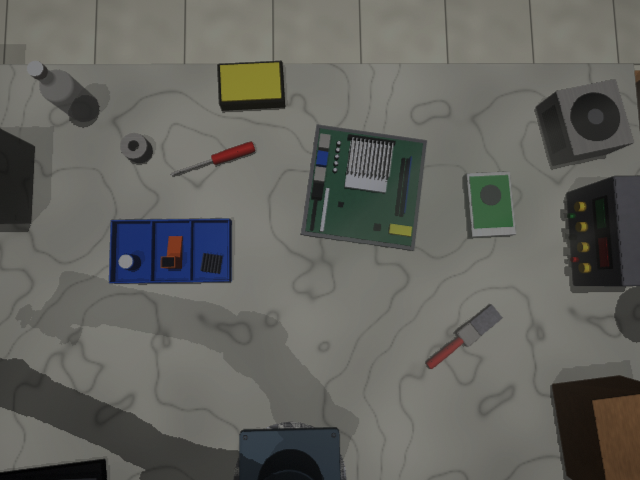

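View pics/scene0.png

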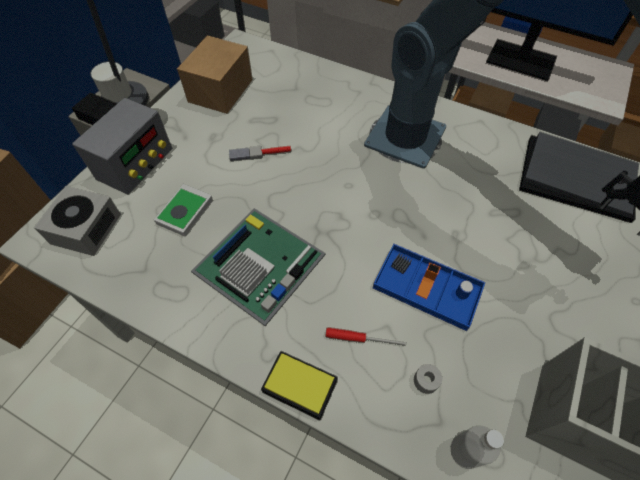

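The top view shows the wedge in the middle compartment, with its block at about (168,262) and its thin end near (175,237). The heat sink lip runs from (345,188) to (387,193) on the slightly rotated board.

```bash
cat > h.py <<'E'
import numpy as np,cv2
def cloud(f):
    z=f["range_z"]; v,u=np.mgrid[:480,:640]
    P=np.stack([(u-f["cx"])/f["fx"]*z,(v-f["cy"])/f["fy"]*z,z],-1)
    return (P-f["t"])@f["R"]
def unproj(f,uv,h):
    uv=np.atleast_2d(uv).astype(float)
    d=np.c_[(uv[:,0]-f["cx"])/f["fx"],(uv[:,1]-f["cy"])/f["fy"],np.ones(len(uv))]@f["R"]
    c=-np.array(f["R"]).T@f["t"]
    return c+d*((h-c[2])/d[:,2])[:,None]
E
python3 - <<'E'
from h import *
for n in("top","scene"):
    f=dict(np.load(n+"0.npz")); C=cloud(f); h=cv2.cvtColor(f["color"],cv2.COLOR_BGR2HSV)
    val=f["range_z"]>0
    if n=="top": roi=np.s_[210:290,100:240]
    else: roi=np.s_[240:330,370:490]
    m=np.zeros((480,640),bool); m[roi]=1
    def rect(P): 
        r=cv2.minAreaRect((P[:,:2]*1000).astype(np.float32)); return np.round(r[0],1),np.round(r[1],1),round(r[2],2)
    o=m&val&(h[...,0]<14)&(h[...,1]>140)&(h[...,2]>60); P=C[o]
    print(n,"orange",o.sum(),rect(P),np.percentile(P[:,2],[2,50,98]).round(4))
    q=P[P[:,2]<.035];print(" tongue",rect(q),q.mean(0).round(4)); q=P[P[:,2]>.04]; print(" block",q.shape, q.mean(0).round(4) if len(q) else '')
    b=m&val&(h[...,0]>105)&(h[...,0]<130)&(h[...,1]>150)&(C[...,2]>.022)&(C[...,2]<.036); print(" bin",b.sum(),rect(C[b]),np.median(C[b][:,2]))
    bd=np.zeros((480,640),bool); bd[(np.s_[120:255,295:430] if n=="top" else np.s_[200:330,185:330])]=1
    g=bd&val&(h[...,0]>60)&(h[...,0]<95)&(h[...,1]>80); P=C[g];print(" board",g.sum(),rect(P),np.median(P[:,2]))
    s=bd&val&(h[...,1]<50)&(h[...,2]>90)&(C[...,2]>.015); 
    print(" sink", rect(C[s]), np.percentile(C[s][:,2],[5,50,95]).round(4))
f=dict(np.load("top0.npz"))
a=cv2.resize(f["color"][118:258,295:435],(560,560),interpolation=cv2.INTER_CUBIC)
b=cv2.resize(f["color"][210:290,135:215],(240,240),interpolation=cv2.INTER_CUBIC)
im=np.zeros((560,800,3),np.uint8); im[:,:560]=a; im[:240,560:]=b
cv2.imwrite("pics/crop.png",cv2.convertScaleAbs(im,alpha=1.4))
E
```

```text
top orange 292 (array([500.4, 252.7]), array([29.6, 72.1]), 89.31) [0.0069 0.0155 0.061 ]
 tongue (array([512.1, 252.6]), array([29.6, 48.7]), 89.31) [0.5127 0.2525 0.0147]
 block (32, 3) [0.4746 0.2465 0.0596]
 bin 877 (array([502.4, 258.3]), array([138.5, 261.2]), 0.03) 0.028397730778123607
 board 3158 (array([ 647.2, -179. ]), array([241.1, 241.9]), 81.39) 0.010260844758479933
 sink (array([ 644.1, -143. ]), array([165.6, 217.4]), 81.68) [0.0194 0.0245 0.0546]
scene orange 164 (array([500.5, 253.9]), array([74. , 28.1]), 1.42) [0.0052 0.0293 0.0619]
 tongue (array([510.8, 253.9]), array([53.3, 27.6]), 1.47) [0.5002 0.2537 0.0189]
 block (61, 3) [0.4825 0.2526 0.054 ]
 bin 655 (array([503.4, 259.3]), array([140.7, 258.6]), 0.2) 0.026657239280129662
 board 3662 (array([ 631.9, -267.5]), array([424.3, 243.1]), 80.92) 0.009835914272015684
 sink (array([ 653.8, -242. ]), array([221.7, 361.5]), 0.71) [0.0182 0.0356 0.0538]
```

View pics/crop.png

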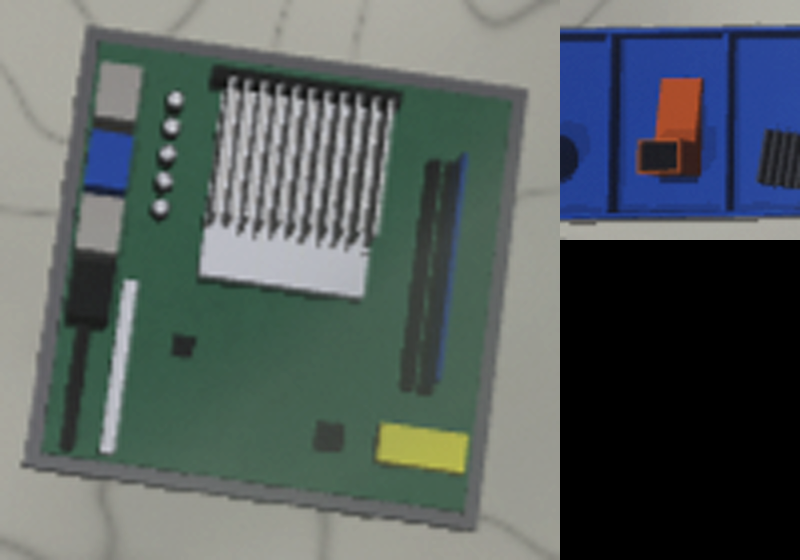

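The crop shows a bare strip in front of the lip. The lip's corners are at crop (200,277) and (362,298), which puts the lip at about world (0.637,-0.177) with the board yaw near -8.6°. The wedge lies along +x in the middle compartment. I'll move above it and take a wrist look.

```bash
cat >> h.py <<'E'
from scipy.spatial.transform import Rotation as Ro
def quat(yaw): return [0,-np.sin(yaw/2),np.cos(yaw/2),0]
def wrist(grab,sensors):
    p=np.array(sensors.current_position()); q=np.array(sensors.current_tcp_rot())
    f=grab("wrist"); v,u=np.mgrid[:480,:640].astype(float)
    x=(u-f["cx"])/f["fx"]; y=(v-f["cy"])/f["fy"]; th=np.hypot(x,y)+1e-9; z=f["range_z"]
    t=np.tan(np.minimum(th,1.5))
    P=np.stack([x/th*t*z,y/th*t*z,z],-1); T=np.array(f["tool_from_camera"])
    P=P@T[:3,:3].T+T[:3,3]; W=P@Ro.from_quat(q[[1,2,3,0]]).as_matrix().T+p
    return f,W
E
python3 - <<'E'
from workcell import *
from h import *
f=dict(np.load("top0.npz"))
print(unproj(f,[[295+200/4,118+277/4],[295+362/4,118+298/4]],.023))
env.move_ptp([.4745,.2526,.16],quat(0)); jaws.gripper_to(.48,60)
print(sensors.current_time(),sensors.current_joints(),sensors.current_opening(),sensors.current_position())
f,W=wrist(grab_frame,sensors); cv2.imwrite("pics/w1.png",f["color"]); np.savez("w1.npz",c=f["color"],W=W,z=f["range_z"])
h=cv2.cvtColor(f["color"],cv2.COLOR_BGR2HSV)
o=(f["range_z"]>0)&(h[...,0]<14)&(h[...,1]>140)&(h[...,2]>50)&(np.abs(W[...,0]-.5)<.08)&(np.abs(W[...,1]-.255)<.06)
P=W[o]; r=lambda P:cv2.minAreaRect((P[:,:2]*1000).astype(np.float32))
print(len(P),r(P)); q=P[(P[:,2]<.025)]; print(r(q)); q=P[P[:,2]>.052]; print(len(q),q.min(0),q.max(0))
E
```

```text
[[ 0.64133251 -0.13289829  0.023     ]
 [ 0.62827091 -0.22511911  0.023     ]]
2.1 [-5.70981130e-01  4.39228939e-01 -2.66879028e-03  1.89841333e+00
  1.62855426e-03  8.03954215e-01  9.96461161e-01] 0.4748579166951275 [0.47446949 0.25267708 0.15998506]
2130 ((499.345947265625, 245.28326416015625), (73.81228637695312, 46.464271545410156), 1.0639450550079346)
((499.33544921875, 253.49403381347656), (73.52762603759766, 30.017168045043945), 1.1250174045562744)
597 [0.46230044 0.22142751 0.05211891] [0.48699878 0.26803127 0.25252802]
```

View pics/w1.png

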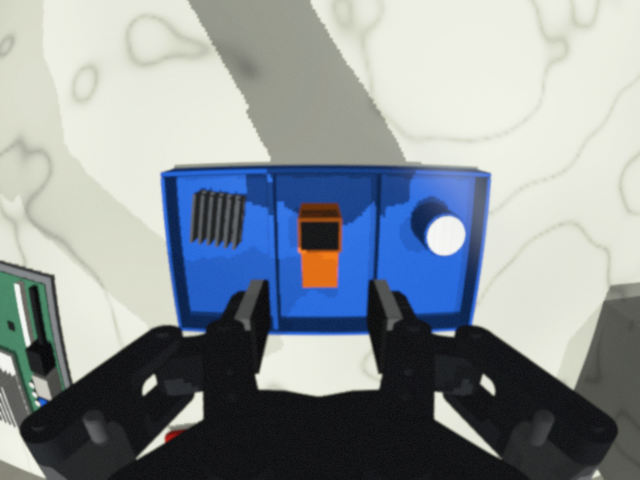

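The wrist view shows the wedge, with its block top at (320,235) and tongue end at (320,288), inside the middle compartment and centred between the fingers. The cloud puts wedge_grip at (0.4743,0.253) with a yaw of about 1°. I'll grasp and lift.

Run:
```python
from workcell import *
from h import *
env.move_linear([.4743,.253,.060],quat(.019),max_speed=.1)
print(env.move_linear([.4743,.253,.027],max_speed=.05,threshold=8), sensors.current_position(), sensors.current_contact_force())
jaws.gripper_to(0,70); print(sensors.current_opening(),sensors.current_gripper_force(),sensors.current_time())
env.move_linear([.4743,.253,.16],max_speed=.12); env.sleep(.1)
print(sensors.current_opening(),sensors.current_gripper_force(),sensors.current_contact_force(),sensors.current_time())
f,W=wrist(grab_frame,sensors); cv2.imwrite("pics/w2.png",f["color"])
# tongue points in tool-centred coords
h=cv2.cvtColor(f["color"],cv2.COLOR_BGR2HSV); p=np.array(sensors.current_position())
D=W-p; o=(f["range_z"]>0)&(h[...,0]<14)&(h[...,1]>140)&(h[...,2]>50)&(np.abs(D[...,1])<.03)&(D[...,0]<.09)&(D[...,2]<.02)
P=D[o]; t=P[P[:,0]>.014]
print(len(P),len(t),t.min(0),t.max(0), cv2.minAreaRect((t[:,:2]*1000).astype(np.float32)))
s=t; A=np.c_[s[:,0],s[:,1],np.ones(len(s))]; print(np.linalg.lstsq(A,s[:,2],rcond=None)[0])
```

```text
False [0.47443553 0.2530633  0.02704776] [-0.40648346  0.06156063 -0.30331648]
0.3394302364578149 69.0766704082489 4.3583
0.342587653565457 69.0266740322113 [-0.59357991 -0.29594163 -0.88370027] 5.7167
2800 544 [ 0.0484961  -0.01314666 -0.02224983] [ 0.06204294  0.01591761 -0.01603352] ((55.2491569519043, 1.3696670532226562), (13.413069725036621, 29.07200050354004), 0.4372480809688568)
[-3.37104438e-01 -7.88985987e-03 -3.02334462e-04]
```

View pics/w2.png

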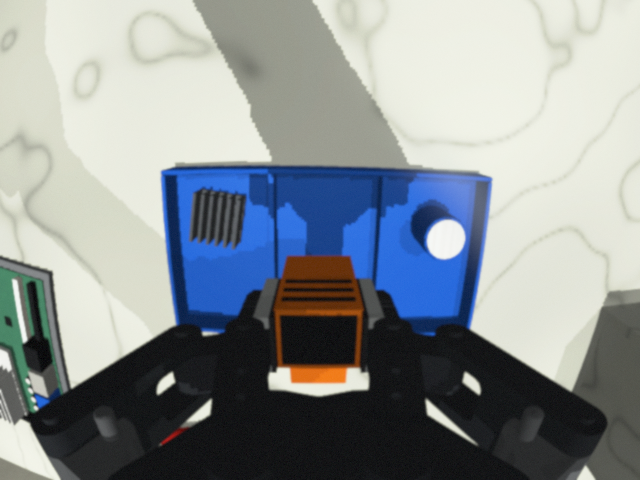

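The wedge is gripped and out of the bin. The block is between the pads at (318,335), with its tip 62 mm ahead of the TCP as planned. I'll carry it over and set it on the board.

Run:
```python
from workcell import *
from h import *
y=-.145; ex=np.array([np.cos(y),np.sin(y),0]); L=np.array([.636,-.178,0])
p=L-ex*(.062+.020)
env.move_ptp(p+[0,0,.14],quat(y)); print(sensors.current_time())
env.move_linear(p+[0,0,.045],max_speed=.1); env.sleep(.2)
f0=np.array(sensors.current_contact_force())
print(env.move_linear(p+[0,0,.030],max_speed=.02,threshold=4)); env.sleep(.2)
print(sensors.current_position(),f0,sensors.current_contact_force(),sensors.current_moment(),sensors.current_opening(),sensors.current_time())
for n in("scene","top"):
    f=grab_frame(n); np.savez(n+"1.npz",**f); C=cloud(f); a=dict(np.load(n+"0.npz")); C0=cloud(a)
    # heat-sink points in lip frame
    for c in(C0,C):
        D=c-L; X=D@ex; Y=D@np.array([-ex[1],ex[0],0])
        m=(f["range_z"]>0)&(X>.002)&(X<.026)&(abs(Y)<.045)&(D[...,2]<.07); m2=(X>.03)&(X<.1)&(abs(Y)<.045)&(D[...,2]<.07)
        print(n,m.sum(),np.median(c[m][:,2]),m2.sum(),np.percentile(c[m2][:,2],90))
    cv2.imwrite(f"pics/{n}1.png",f["color"])
a=cv2.imread("pics/scene1.png")[190:330,180:340]; b=cv2.imread("pics/top1.png")[118:258,295:435]
cv2.imwrite("pics/c2.png",np.hstack([cv2.resize(a,(457,400)),cv2.resize(b,(340,400))]))
```

```text
7.3417
True
[ 0.55471154 -0.16609867  0.03347882] [-0.15676288 -0.35566425 -0.18324619] [-1.06007036  0.04104993  5.66649593] [0.10548621 0.13267482 0.017902  ] 0.3396433925781931 9.425
scene 191 0.022666267852113172 816 0.053479660203907056
scene 186 0.02268512261968378 824 0.053670428171422216
top 409 0.02347799668476782 1259 0.054072853567836976
top 149 0.023032343577753387 791 0.05411367196930842
```

View pics/c2.png

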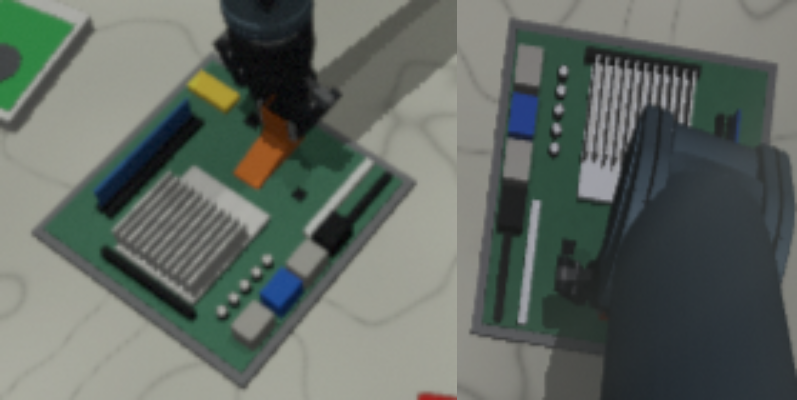

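The scene crop shows the wedge flat on the board, with its tongue end at crop (250,180), about 20 mm short of the lip and square to it. I'll push in steps and watch the plate height from the scene camera.

```bash
cat > push.py <<'E'
from workcell import *
from h import *
import sys
y=-.145; ex=np.array([np.cos(y),np.sin(y),0]); ey=np.array([-ex[1],ex[0],0]); L=np.array([.636,-.178,0])
f=dict(np.load("scene1.npz"))
def look():
    f=grab_frame("scene"); c=cloud(f); D=c-L; X=D@ex; Y=D@ey
    m=(f["range_z"]>0)&(X>.002)&(X<.026)&(abs(Y)<.045)&(D[...,2]<.07)&(D[...,2]>.018); m2=(X>.032)&(X<.1)&(abs(Y)<.045)&(D[...,2]>.02)&(D[...,2]<.08)
    k=m|m2; return m.sum(),np.median(c[m][:,2]),np.percentile(c[m2&(X<.05)][:,2],90),f
for d in map(float,sys.argv[1:]):
    p=L-ex*(.062-d)+[0,0,.0335]
    env.move_linear(p,max_speed=.03); env.sleep(.1)
    F=np.array(sensors.current_contact_force()); n,a,b,f=look()
    print(d,"F",(F@ex).round(2),F[2].round(2),"My",np.round(sensors.current_moment(),2),n,"plate %.4f fins %.4f"%(a,b),sensors.current_position().round(4) if hasattr(sensors.current_position(),'round') else sensors.current_position(),round(sensors.current_time(),2))
cv2.imwrite("pics/s_%s.png"%sys.argv[-1],cv2.resize(f["color"][190:330,180:340],(686,600)))
E
python3 push.py 0 .010 .014 .018 .022
```

```text
0.0 F 0.86 2.66 My [-0.03 -0.25 -0.02] 186 plate 0.0225 fins 0.0542 [ 0.575  -0.1691  0.0335] 10.52
0.01 F 1.34 1.41 My [ 0.05 -0.29 -0.06] 187 plate 0.0228 fins 0.0540 [ 0.5848 -0.1705  0.0335] 11.15
0.014 F -0.85 5.1 My [0.1  0.26 0.01] 188 plate 0.0224 fins 0.0532 [ 0.588  -0.1711  0.0335] 11.58
0.018 F -6.35 8.27 My [0.19 0.94 0.02] 192 plate 0.0234 fins 0.0540 [ 0.5907 -0.1715  0.0335] 12.02
0.022 F -6.64 9.92 My [0.12 0.99 0.01] 197 plate 0.0244 fins 0.0545 [ 0.5947 -0.1722  0.0335] 12.45
```

```bash
python3 push.py .026 .030 .032
```

```text
0.026 F -6.12 8.78 My [0.13 0.93 0.05] 203 plate 0.0251 fins 0.0554 [ 0.5987 -0.1729  0.0335] 12.88
0.03 F -5.5 8.82 My [ 0.08  0.9  -0.06] 206 plate 0.0264 fins 0.0569 [ 0.6027 -0.1735  0.0336] 13.32
0.032 F -6.67 10.47 My [ 0.15  1.07 -0.02] 210 plate 0.0267 fins 0.0566 [ 0.6044 -0.1737  0.0336] 13.72
```

Run:
```python
from workcell import *
import cv2
env.sleep(.8)
f=grab_frame("scene"); cv2.imwrite("pics/fin.png",cv2.resize(f["color"][190:330,180:340],(686,600),interpolation=cv2.INTER_CUBIC))
print(sensors.current_opening(),sensors.current_gripper_force(),sensors.current_contact_force(),sensors.current_position(),sensors.current_time())
```

```text
0.33913078387221435 70.31855463981628 [-7.15671568  1.37362888  9.85155041] [ 0.60439331 -0.17371796  0.03353083] 14.5667
```

View pics/fin.png

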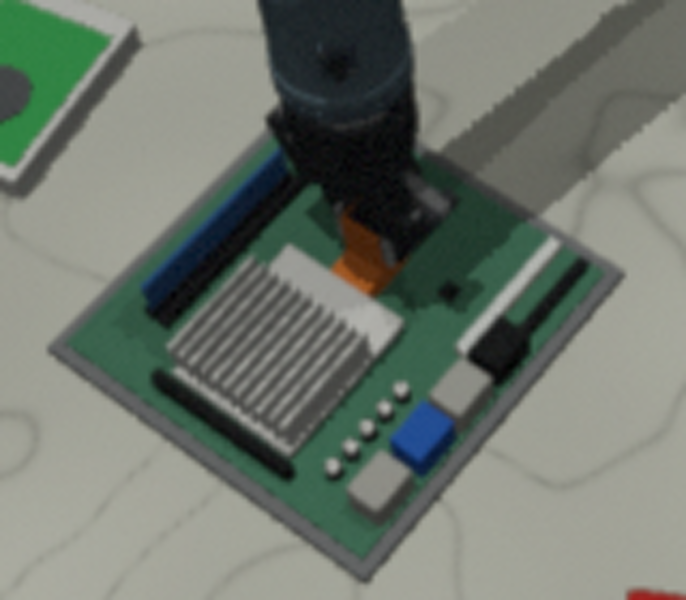

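The picture shows the tongue under the lip at (370,280) with the block and fingers clear of the heat sink. The grip is steady at 70 N, and the lip is up by about 4.7 mm. I'm handing in.

```bash
python3 -c "
from workcell import *
print(job_done())"
```

```text
the job is handed in; nothing more can be done
None
```

I handed the job in with the wedge gripped flat on the board at about 70 N and its thin end under the heat sink lip, which stands about 4.7 mm above rest by the scene camera; the gripper is clear of the heat sink, no other part was touched, and no verdict came back.

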